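Pile the spare angle brackets head to tail on the breadboard

ROBOT

A 6-joint arm with a two-finger parallel gripper is mounted at the origin on the work surface. World frame = base frame: x ahead of the robot, y to its left, z up, the work surface at z = 0. Lengths are in m, angles in rad, forces in N, time in s.
With the tool pointing down it reaches from about 0.325 to 0.775 m from the base axis. Payload 5.5 kg.
Tool frame: the origin (TCP) lies between the finger pads; the fingertips stand 8 mm ahead of it and the grasp point (between the pads) lies 11 mm behind it (tcp_to_tips is the distance from the TCP to the fingertips, in m); z points along the fingers, y is the line along which they close (so a half turn about z gives the same grasp; the last joint's range is limited). The gripper opens to 88 mm and grips with 3 to 60 N. Pads are 20 mm wide; open, the fingers measure 115 mm over their backs; the gripper's body (75 mm by 178 mm) begins 61 mm behind the grasp point.
Start: joints at [1.264, 0.091, 1.231, -0, 1.82, -0.057], TCP at [0.148, 0.581, 0.231] pointing down, gripper open.
Joint ranges: [-2.87, 2.87], [-0.86, 2.18], [0.17, 2.46], [-1.51, 4.65], [0.06, 2.69], [-2.65, 2.65]. Speed limits (rad/s): [2.57, 2.57, 3.01, 3.14, 3.14, 3.14].

INTERFACE

Orientations are given as a unit quaternion [w, x, y, z].
In Python, from bench import * gives the robot as it stands. Calls block until the motion is done:
- move_to(position, orientation): joint-space move of the TCP to a pose.
- move_l(position, speed=0.15, orientation=None): straight line of the TCP; orientation=None keeps the orientation; speed is the mean speed in m/s.
- movej(angles): joint-space move.
- gripper_open() and close(): open the fingers fully, or close them until they stop; the grip force is fixed at half the most.
- hold(seconds).
- inverse_kinematics(position, orientation): joint angles nearest the present ones, or None.
- state(): the state.
- get_image(name): name is "scene" or "top" or "wrist"; returns a dict with "frame" (420x560x3 uint8, blue, green, red), "depth" (420x560 float32, m along the optical axis (not along the pixel's ray), 0 where there is no reading), "camera_matrix" (3x3 intrinsics, pixels), "view" (4x4, takes a point from world to camera coordinates). Camera axes: x right, y up, looking along -z (the intrinsics and any distortion apply to the point x, -y, -z); pixel columns grow to the right and rows downward; lengths in m; the calibration is good to about 2 mm. A picture is of the moment at which its call begins.
A pose or a line that the arm cannot do raises IKError and nothing moves.
- job_done(): hands the job in; it is judged then, once.
The state is a dict: "time": time; "joint_pos": joint angles; "dq": joint speeds; "joint_torque": joint torques, N m; "ee_pos": TCP position; "ee_rot": TCP orientation; "ft_force": force on the tool from outside, world axes, zero at the start; "moment": the same for the moment, N m; "finger_gap": finger opening in m; "finger_force": force on a finger pad.
Only numpy, scipy, OpenCV 4.12 (cv2) and the standard library are available. Lean on these libraries where they do the work, as an engineer would, in place of code of your own. Each camera call takes 0.05 s, during which the arm holds its last target. There are 200 camera calls.

TASK

Put the spare angle brackets away: pile the three loose black brackets onto the one that lies on the small breadboard, which stays where it is. Each goes upside down and turned end for end compared with the one below, edges in line: the second closes over the first like a box (its short leg standing on the first one's free end, its long leg lying on the first one's short leg), the third lies on its long leg on top with its short leg pointing up directly above the first one's, and the fourth closes over the third as the second did over the first. Leave the pile standing square on its own and the other things on the table where they are.

Things in the scene. Friction and masses are not known exactly. Their poses are not given: they have to be found in the camera images.
- bracket_base: the bottom of the pile: lies on the board on its long leg, short leg up. Four equal black L brackets of 12 mm plate, 40 mm wide, 0.11-0.22 kg; outside lengths: long leg 90, short leg 45 mm. Origin on the outer corner edge, mid-width; x along the long leg to its free end, z along the short leg to its free end: the long leg fills x 0-90, z 0-12, the short leg x 0-12, z 0-45 mm
- bracket_1: loose black L bracket, 90 x 45 mm legs, 12 mm thick, 40 mm wide, same shape and frame as bracket_base (x along the long leg, z along the short leg). Starts on the table on its long leg, short leg pointing up
- bracket_1_end (a point): bracket_1: middle of the long leg's free end, at its outer face (90, 0, 0 mm in the bracket's frame)
- bracket_2: loose black L bracket, 90 x 45 mm legs, 12 mm thick, 40 mm wide, same shape and frame as bracket_base (x along the long leg, z along the short leg). Starts on the table on its long leg, short leg pointing up
- bracket_2_end (a point): bracket_2: middle of the long leg's free end, at its outer face (90, 0, 0 mm in the bracket's frame)
- bracket_3: loose black L bracket, 90 x 45 mm legs, 12 mm thick, 40 mm wide, same shape and frame as bracket_base (x along the long leg, z along the short leg). Starts upside down, leaning on the tip of its short leg and the end of its long leg: the long leg slopes down 22.9 degrees towards its free end, z points down, the origin is 46 mm above the table
- bracket_3_end (a point): bracket_3: middle of the long leg's free end, at its outer face (90, 0, 0 mm in the bracket's frame)
- bracket_base_mid_near (a point): 57 mm straight above bracket_base's corner edge (0, 0, 57 mm in its frame): height of the top of the closed first pair
- bracket_base_mid_far (a point): 57 mm straight above the free end of bracket_base's long leg (90, 0, 57 mm in its frame)
- bracket_base_top_near (a point): 114 mm straight above bracket_base's corner edge (0, 0, 114 mm in its frame): height of the top of the finished pile
- bracket_base_top_far (a point): 114 mm straight above the free end of bracket_base's long leg (90, 0, 114 mm in its frame)
- board: small bare aluminium breadboard, 200 x 150 x 12 mm, screwed to the table; origin at the centre of its underside, z up; its top is 12 mm above the table
- objective: bystander: steel microscope objective standing upright, 33 mm across, 55 mm tall; origin at the centre of its underside
- hex_key: bystander: steel L-shaped hex key lying flat, 5 mm thick, legs 110 and 34 mm; origin at the end of the long leg
- ball_driver: bystander: hand driver with a black handle lying flat, 190 mm long
- lens_tube: bystander: short black lens tube standing upright, 31 mm across, 31 mm tall; origin at the centre of its underside

How it is judged:
By the outcome, as a careful person would: the job done as asked, in the order asked, and still so for the second after the job is handed in, with the robot touching nothing.
It also fails if it takes over 72 s, if anything falls off the work surface, if the arm or the gripper's body presses on something with over 40 N, if the wrist force passes 120 N, or if a joint passes its speed limit or range.

## Working session

There is one attempt and no reset: what is moved stays moved. The work goes in short steps, each a Python script; the robot and the scene stay as the last script left them, time stands still between calls to the robot, and variables do not carry over. Pictures are saved under pics/ and viewed, at most 10 in all, crops included, and the job is handed in when it is done.

```bash
mkdir -p pics; ls; python3 - <<'E'
from bench import *
import cv2,numpy as np
for n in ("scene","top"):
    d=get_image(n); cv2.imwrite(f"pics/{n}0.png",d["frame"]); np.savez(f"{n}0.npz",**d)
    print(n,d["camera_matrix"].tolist(),np.round(d["view"],3).tolist(),(d["depth"]>0).mean(), d.keys())
print(state())
E
```

```text
pics
scene [[412.0980895682535, 0.0, 283.719500739874], [0.0, 412.0980895682535, 214.62795883702086], [0.0, 0.0, 1.0]] [[-0.696, 0.718, 0.013, 0.391], [-0.412, -0.413, 0.812, 0.105], [0.588, 0.56, 0.583, -1.31], [0.0, 0.0, 0.0, 1.0]] 0.9960671768707483 dict_keys(['frame', 'depth', 'camera_matrix', 'view'])
top [[412.0779410893215, 0.0, 279.84686112623274], [0.0, 412.0779410893215, 211.49043494596103], [0.0, 0.0, 1.0]] [[0.025, -1.0, 0.008, -0.051], [0.998, 0.025, 0.049, -0.513], [-0.05, 0.007, 0.999, -1.051], [0.0, 0.0, 0.0, 1.0]] 0.9959013605442177 dict_keys(['frame', 'depth', 'camera_matrix', 'view'])
{'time': 0.1, 'joint_pos': array([ 1.26431544e+00,  9.17899700e-02,  1.23173598e+00, -1.70210403e-05,
        1.81982620e+00, -5.67045126e-02]), 'dq': array([ 0.00161032, -0.00178344, -0.00194463, -0.00053018,  0.000784  ,
        0.00144656]), 'joint_torque': array([ 2.17119516e-03, -4.47855628e+01, -4.07573318e+01,  6.99630473e-02,
        2.83385249e-02, -1.20504401e-04]), 'ee_pos': array([0.14824553, 0.58113592, 0.22963277]), 'ee_rot': array([-1.50765069e-04,  1.24565819e-01,  9.92210957e-01, -8.66772473e-04]), 'ft_force': array([0.45505799, 0.60562716, 0.01672495]), 'moment': array([ 0.02617575,  0.01389446, -0.0097164 ]), 'finger_force': 0.0, 'finger_gap': 0.08769573455316901}
```

View pics/scene0.png

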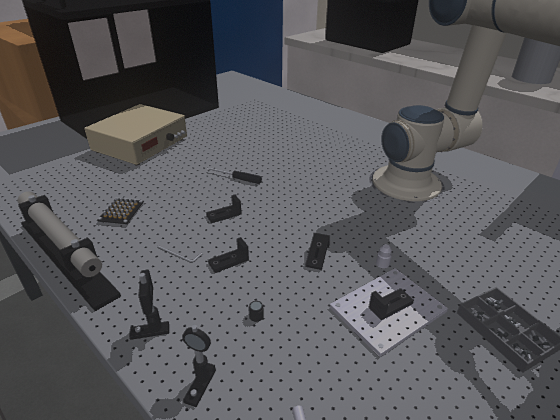

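View pics/top0.png

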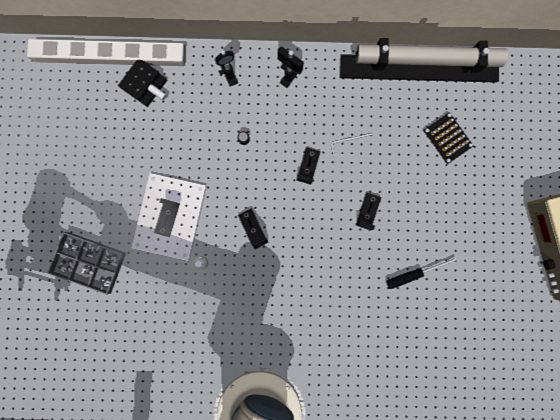

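The scene and top pictures show:
- **Base bracket:** on the board at about (168,213) in the top image.
- **Leaning bracket:** probably the one at (253,228).
- **Upright brackets:** at (308,165) and (369,210), with short legs at their upper ends.
- **Lens tube and objective:** lens tube at (243,136), objective at (200,262).

Next I get coarse poses from masks, then check the wrist camera and reachability.

```bash
cat > h.py <<'E'
import numpy as np,cv2
from scipy.spatial.transform import Rotation as R
def ray(d,uv):
    K,V=d["camera_matrix"],d["view"]; uv=np.atleast_2d(uv).astype(float)
    p=np.c_[(uv[:,0]-K[0,2])/K[0,0],-(uv[:,1]-K[1,2])/K[1,1],-np.ones(len(uv))]
    return -V[:3,:3].T@V[:3,3], p@V[:3,:3]
def plane(d,uv,z):
    c,r=ray(d,uv); return c+r*((z-c[2])/r[:,2])[:,None]
def proj(d,P):
    K,V=d["camera_matrix"],d["view"]; q=np.atleast_2d(P)@V[:3,:3].T+V[:3,3]
    return np.c_[K[0,0]*q[:,0]/-q[:,2]+K[0,2],K[1,1]*q[:,1]/q[:,2]+K[1,2]]
def quat(ydir,zdir):
    z=np.array(zdir,float);z/=np.linalg.norm(z); y=np.array(ydir,float);y-=z*(y@z);y/=np.linalg.norm(y)
    q=R.from_matrix(np.c_[np.cross(y,z),y,z]).as_quat(); return q[[3,0,1,2]]
def blobs(img,thr,amin,amax):
    m=(img.max(2)<thr).astype(np.uint8); m=cv2.morphologyEx(m,cv2.MORPH_CLOSE,np.ones((3,3)))
    cs,_=cv2.findContours(m,cv2.RETR_EXTERNAL,cv2.CHAIN_APPROX_NONE)
    return [c for c in cs if amin<cv2.contourArea(c)<amax]
E
python3 - <<'E'
from h import *; from bench import *
d=dict(np.load("top0.npz"))
for c in blobs(d["frame"],60,200,1200):
    r=cv2.minAreaRect(c); b=cv2.boxPoints(r); w=plane(d,b,0.02)
    print(np.round(r[0]),cv2.contourArea(c),np.round(w[:,:2]*1000).tolist(),np.round(plane(d,[r[0]],.02)*1000))
d=get_image("wrist"); print(np.round(d["view"],3).tolist(),d["camera_matrix"][0])
s=state(); Rt=R.from_quat(np.array(s["ee_rot"])[[1,2,3,0]]).as_matrix()
c=-d["view"][:3,:3].T@d["view"][:3,3]
print("cam in tool",Rt.T@(c-s["ee_pos"]), "cam axes in tool",np.round(Rt.T@d["view"][:3,:3].T,3).tolist())
E
```

```text
[269. 408.] 797.0 [[27.0, 47.0], [75.0, 21.0], [16.0, -93.0], [-32.0, -67.0]] [[ 21. -23.  20.]]
[404. 277.] 334.5 [[353.0, -307.0], [391.0, -398.0], [358.0, -411.0], [320.0, -321.0]] [[ 356. -359.   20.]]
[253. 229.] 551.0 [[502.0, 71.0], [521.0, 36.0], [431.0, -12.0], [412.0, 23.0]] [[467.  29.  20.]]
[369. 211.] 502.5 [[478.0, -230.0], [576.0, -259.0], [563.0, -304.0], [465.0, -276.0]] [[ 520. -267.   20.]]
[308. 166.] 466.5 [[596.0, -73.0], [684.0, -100.0], [670.0, -144.0], [582.0, -117.0]] [[ 633. -108.   20.]]
[448. 137.] 716.0 [[742.0, -400.0], [793.0, -474.0], [696.0, -539.0], [645.0, -465.0]] [[ 719. -470.   20.]]
[143.  81.] 1130.5 [[833.0, 393.0], [914.0, 339.0], [857.0, 256.0], [775.0, 310.0]] [[845. 325.  20.]]
[284.  66.] 522.0 [[890.0, 16.0], [953.0, -34.0], [899.0, -98.0], [836.0, -48.0]] [[894. -41.  20.]]
[228.  67.] 374.0 [[923.0, 147.0], [941.0, 100.0], [851.0, 67.0], [833.0, 115.0]] [[887. 107.  20.]]
[[0.247, 0.969, -0.002, -0.599], [-0.933, 0.238, -0.27, 0.032], [-0.261, 0.069, 0.963, -0.391], [0.0, 0.0, 0.0, 1.0]] [344.65137889   0.         270.42405328]
cam in tool [ 7.47038310e-02 -1.30274585e-04 -1.54152637e-01] cam axes in tool [[-0.0, 0.963, 0.27], [1.0, 0.0, 0.0], [0.0, 0.27, -0.963]]
```

```bash
python3 - <<'E'
import cv2
a=cv2.imread("pics/top0.png")[110:280,125:405]; cv2.imwrite("pics/topc.png",cv2.resize(a,None,fx=2.85,fy=2.85,interpolation=cv2.INTER_CUBIC))
E
```

```text
(no output)
```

View pics/topc.png

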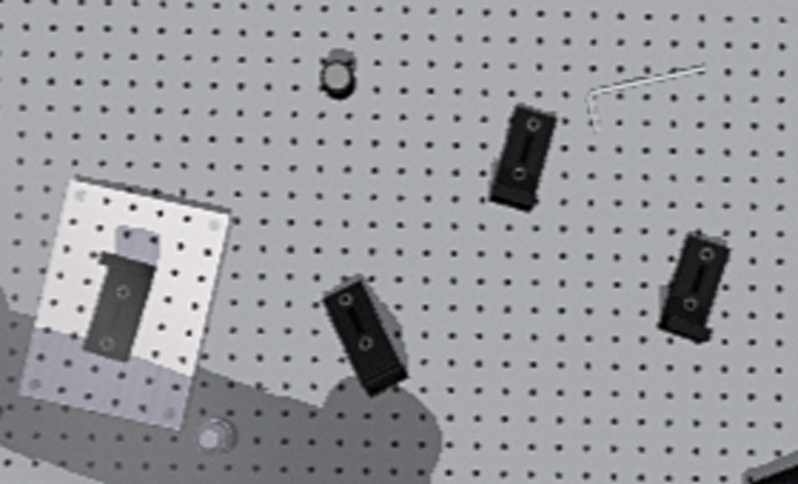

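The brackets at (308,165) and (369,210) have their short legs towards the robot, and the base has its short leg away from it. Next I look at each one from close up with the wrist camera, from two places each.

```bash
cat > look.py <<'E'
from h import *; from bench import *
d=dict(np.load("top0.npz"))
T={"base":([*plane(d,[[166.4,217]],.03)[0][:2]],(.98,-.18)),"b3":([.467,.029],(90,48)),"A":([.633,-.108],(88,-27)),"B":([.520,-.267],(98,-29))}
for k,(p,u) in T.items():
    u=np.array([*u,0.]);u/=np.linalg.norm(u); 
    for sgn in (1,):   # camera (tool x) toward +u
        q=quat(np.cross([0,0,-1],u*sgn),[0,0,-1]); p0=np.array([*p,.19])-.03*u
        j=inverse_kinematics(p0,q); print(k,np.round(p,3),None if j is None else np.round(j,2))
    if j is None: continue
    move_to(p0,q)
    for i in (0,1):
        if i: move_l(p0+.06*u,speed=.15)
        hold(.15); im=get_image("wrist"); np.savez(f"{k}{i}.npz",**im); cv2.imwrite(f"pics/{k}{i}.png",im["frame"])
    print(state()["time"])
m=np.vstack([np.hstack([cv2.imread(f"pics/{k}0.png")[60:360,80:480] for k in r]) for r in (("base","b3"),("A","B"))])
cv2.imwrite("pics/look.png",m)
E
python3 look.py
```

```text
base [0.492 0.249] [ 0.44 -0.11  1.5  -0.    1.75  2.19]
3.0417
b3 [0.467 0.029] [-0.04 -0.35  1.7  -0.    1.78  1.04]
5.0083
A [ 0.633 -0.108] [-0.22  0.12  1.27 -0.    1.75  1.65]
6.7083
B [ 0.52  -0.267] [-0.55 -0.03  1.43 -0.    1.75  1.31]
8.55
```

View pics/look.png

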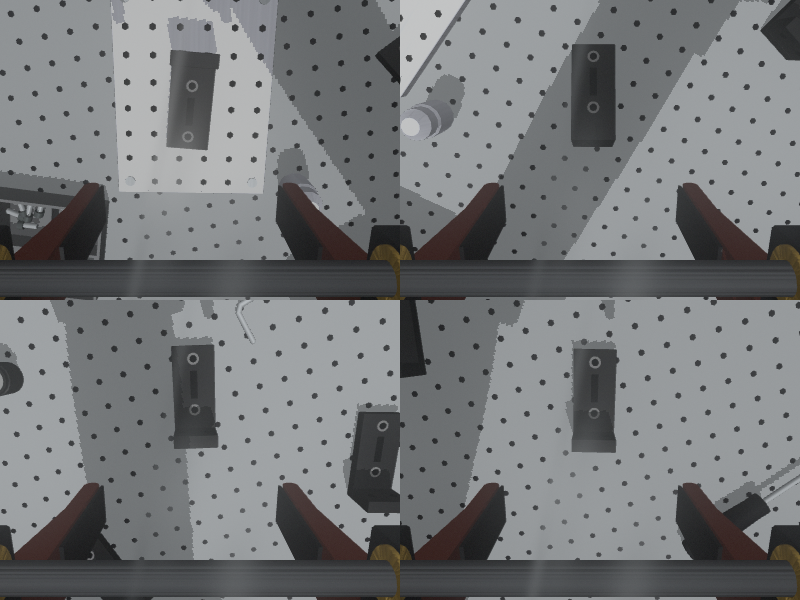

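Each wrist crop shows its bracket clearly between the fingers:
- **Base:** short leg at the top, at about (195,57), and free end at (187,149).
- **b3:** a flat-looking plate at (593,95).
- **A and B:** short legs at the bottom, at (195,440) and (595,445).

Next I extract the corners.

```bash
cat > corners.py <<'E'
from h import *
def contour(d,near,thr):
    g=cv2.GaussianBlur(d["frame"],(3,3),0).max(2); m=(g<thr).astype(np.uint8); m[310:]=0
    m=cv2.morphologyEx(m,cv2.MORPH_CLOSE,np.ones((7,7))); m=cv2.morphologyEx(m,cv2.MORPH_OPEN,np.ones((11,11)))
    cs=[c for c in cv2.findContours(m,cv2.RETR_EXTERNAL,cv2.CHAIN_APPROX_NONE)[0] if cv2.contourArea(c)>1500]
    return min(cs,key=lambda c:-cv2.pointPolygonTest(c,tuple(map(float,near)),True)) if cs else None
if __name__=="__main__":
    tiles=[]
    for k,(n0) in {"base":(272,160),"b3":(273,155),"A":(275,155),"B":(275,160)}.items():
        for i in (0,1):
            d=dict(np.load(f"{k}{i}.npz")); d0=dict(np.load(f"{k}0.npz"))
            n=proj(d,plane(d0,[n0],.03))[0]
            g=d["frame"].max(2); 
            for thr in (60,70,80):
                c=contour(d,n,thr)
                if c is None: continue
                a=cv2.approxPolyDP(c,3,True)[:,0]; r=cv2.minAreaRect(c)
                print(k,i,thr,np.round(n),g[int(n[1]),int(n[0])],cv2.contourArea(c),np.round(r[1]),a.tolist())
            v=d["frame"].copy(); c=contour(d,n,70); 
            if c is not None: cv2.drawContours(v,[c],-1,(0,255,0),1)
            x,y=int(n[0]),int(n[1]); v=cv2.copyMakeBorder(v,100,100,100,100,cv2.BORDER_CONSTANT)[y+100-90:y+100+90,x+100-60:x+100+60]; tiles.append(cv2.resize(v,(200,300)))
    cv2.imwrite("pics/cont.png",np.vstack([np.hstack(tiles[0::2]),np.hstack(tiles[1::2])]))
E
python3 corners.py
```

```text
base 0 60 [272. 160.] 68 2330.0 [54. 72.] [[358, 255], [357, 282], [371, 309], [429, 309], [429, 299], [401, 273], [383, 273], [368, 255]]
base 0 70 [272. 160.] 68 2877.5 [64. 73.] [[359, 246], [357, 283], [370, 309], [430, 309], [430, 299], [402, 271], [397, 271], [376, 245]]
base 0 80 [272. 160.] 68 1732.0 [33. 61.] [[267, 113], [261, 170], [289, 171], [297, 115]]
base 1 60 [272. 222.] 90 2343.5 [52. 72.] [[359, 257], [357, 282], [370, 309], [429, 309], [429, 299], [397, 271], [381, 271], [369, 257]]
base 1 70 [272. 222.] 90 2870.0 [63. 73.] [[359, 247], [357, 283], [370, 309], [430, 309], [430, 299], [396, 270], [376, 246]]
base 1 80 [272. 222.] 90 2982.0 [65. 75.] [[359, 246], [356, 284], [369, 309], [431, 309], [431, 299], [393, 266], [391, 257], [386, 257], [374, 244]]
b3 0 60 [273. 155.] 41 2919.0 [100.  38.] [[270, 105], [256, 185], [271, 187], [276, 193], [276, 205], [291, 205], [293, 105]]
b3 0 70 [273. 155.] 41 3751.5 [101.  42.] [[266, 105], [254, 161], [252, 201], [254, 205], [290, 206], [294, 200], [294, 105]]
b3 0 80 [273. 155.] 41 4264.5 [102.  43.] [[252, 105], [253,
[... 1467 characters left out ...]
 289], [444, 274]]
B 0 70 [275. 160.] 57 2512.5 [36. 89.] [[268, 110], [257, 182], [272, 182], [278, 198], [292, 199], [295, 111]]
B 0 80 [275. 160.] 57 3386.0 [ 40. 101.] [[264, 109], [254, 198], [274, 199], [283, 210], [294, 210], [295, 110]]
B 1 60 [273. 221.] 79 1529.5 [74. 35.] [[358, 257], [357, 282], [371, 309], [411, 309], [411, 299], [399, 296], [369, 257]]
B 1 70 [273. 221.] 79 2849.0 [63. 72.] [[359, 247], [357, 282], [371, 309], [429, 309], [429, 299], [418, 289], [418, 282], [410, 282], [384, 256], [384, 249]]
B 1 80 [273. 221.] 79 2475.0 [98. 37.] [[256, 171], [255, 192], [269, 193], [272, 221], [270, 233], [266, 234], [265, 259], [271, 262], [272, 269], [291, 269], [292, 171]]
```

View pics/cont.png

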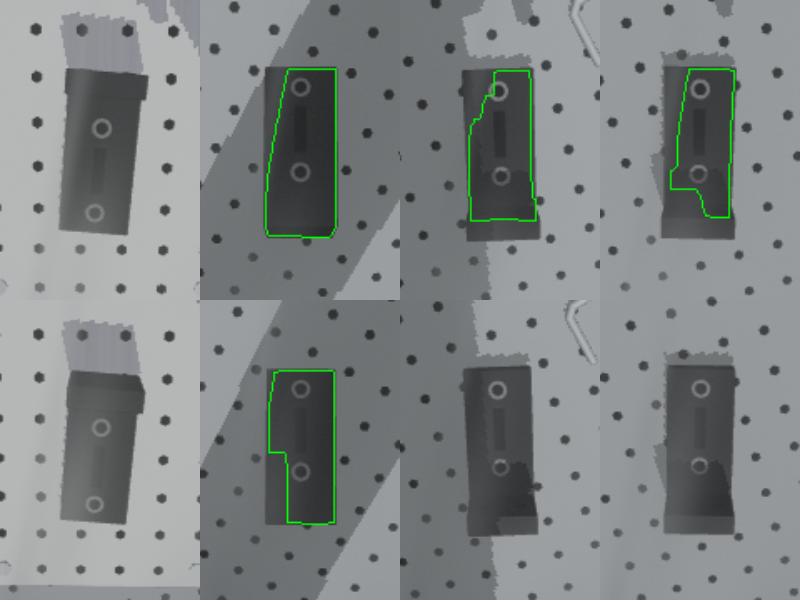

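The threshold is too low, because the brackets reach grey 90 in glare while the shadow looks brighter. I'll raise it, limit the window, then fit end edges and triangulate.

```bash
cat > corners2.py <<'E'
from h import *
def quad(d,n,thr,out=None):
    x,y=map(int,n); g=cv2.GaussianBlur(d["frame"],(3,3),0).max(2)
    m=np.zeros_like(g); m[max(0,y-75):y+75,x-38:x+38]=(g[max(0,y-75):y+75,x-38:x+38]<thr)
    m=cv2.morphologyEx(m,cv2.MORPH_CLOSE,np.ones((7,7))); m=cv2.morphologyEx(m,cv2.MORPH_OPEN,np.ones((15,15)))
    c=max(cv2.findContours(m,cv2.RETR_EXTERNAL,cv2.CHAIN_APPROX_NONE)[0],key=cv2.contourArea)[:,0].astype(float)
    v=cv2.fitLine(c.astype(np.float32),cv2.DIST_L2,0,.01,.01).ravel(); ax=v[:2]*np.sign(v[1]); r=cv2.minAreaRect(c.astype(np.float32))
    b=cv2.boxPoints(r); e=b[1]-b[0],b[2]-b[1]; ax=max(e,key=np.linalg.norm); ax=ax/np.linalg.norm(ax)*np.sign(ax[1]); pr=np.array([ax[1],-ax[0]])  # ax down image, pr right
    s=c@ax; t=c@pr; tm=(t.max()+t.min())/2; res=[]
    for sg in (-1,1):                       # upper end, lower end
        E=s.max() if sg>0 else s.min()
        k=(abs(s-E)<6)&(abs(t-tm)<13); se=np.median(s[k])
        w=(abs(s-se)<25)&(abs(s-se)>4 if sg<0 else abs(s-se)<9)&(abs(s-se)>2)
        tl=np.percentile(t[w&(t<tm)],40); tr=np.percentile(t[w&(t>tm)],60)
        res.append((se*ax+(tl+tr)/2*pr,tr-tl))
    return res,ax,c
def tri(ds,uvs):
    A=[];b=[]
    for d,uv in zip(ds,uvs):
        o,r=ray(d,uv); r=r[0]/np.linalg.norm(r[0]); P=np.eye(3)-np.outer(r,r); A.append(P);b.append(P@o)
    x=np.linalg.lstsq(np.vstack(A),np.hstack(b),rcond=None)[0]; return x
if __name__=="__main__":
    tiles=[]
    for k,(n0) in {"base":(272,160),"b3":(273,155),"A":(275,155),"B":(275,160)}.items():
        ds=[dict(np.load(f"{k}{i}.npz")) for i in (0,1)]; Q=[]
        for i,d in enumerate(ds):
            n=proj(d,plane(ds[0],[n0],.03))[0]; thr=120 if k=="base" else 94
            res,ax,c=quad(d,n,thr); Q.append(res)
            v=d["frame"].copy(); cv2.drawContours(v,[c.astype(int)],-1,(0,255,0),1)
            for p,_ in res: cv2.circle(v,tuple(np.round(p).astype(int)),2,(0,0,255),-1)
            x,y=map(int,n); tiles.append(cv2.resize(v[max(0,y-90):y+90,x-60:x+60],(200,300)))
        for e,nm in enumerate(("upper","lower")):
            print(k,nm,"uv",[np.round(q[e][0],1).tolist() for q in Q],"w",[round(q[e][1],1) for q in Q],"P mm",np.round(tri(ds,[q[e][0] for q in Q])*1000,1))
    cv2.imwrite("pics/cont2.png",np.vstack([np.hstack(tiles[0::2]),np.hstack(tiles[1::2])]))
E
python3 corners2.py
```

```text
base upper uv [[274.4, 111.6], [274.7, 175.6]] w [np.float64(45.8), np.float64(44.0)] P mm [534.7 237.1  15.1]
base lower uv [[267.3, 207.2], [267.2, 263.5]] w [np.float64(39.1), np.float64(37.1)] P mm [448.  260.2  21.4]
b3 upper uv [[273.5, 104.0], [272.5, 167.0]] w [np.float64(43.0), np.float64(41.0)] P mm [513.3  51.8   9.3]
b3 lower uv [[273.0, 206.0], [272.0, 260.0]] w [np.float64(44.0), np.float64(42.0)] P mm [426.8   6.   10.4]
A upper uv [[271.7, 105.2], [270.2, 168.0]] w [np.float64(41.8), np.float64(39.2)] P mm [ 680.2 -122.2    2.5]
A lower uv [[275.2, 206.8], [274.2, 267.8]] w [np.float64(42.1), np.float64(40.1)] P mm [594.3 -99.6  44.2]
B upper uv [[274.7, 109.0], [272.5, 170.0]] w [np.float64(41.1), np.float64(39.0)] P mm [ 564.6 -282.9    1.1]
B lower uv [[273.4, 210.1], [275.5, 270.0]] w [np.float64(41.0), np.float64(33.0)] P mm [ 481.2 -258.9   48.7]
```

View pics/cont2.png

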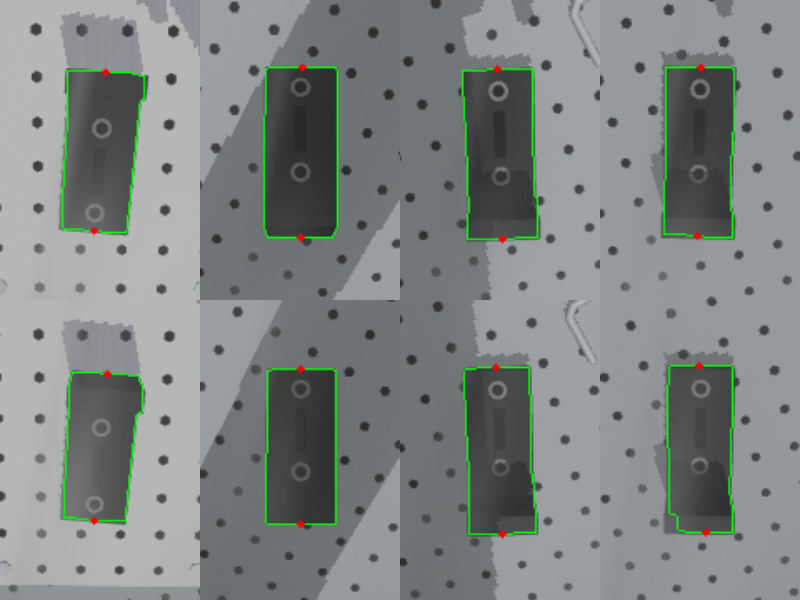

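The contours are good now. The heights agree with the geometry:
- **A:** tip at 44 mm and far end at 2.5 mm.
- **b3:** far end at 9 mm, with the corner end towards the robot. Its sloping outer face shows only in view 0.
- **Base:** free end at 21 mm, expected 24.

Now I'll compute the poses and check by IK whether a flip through "standing on the short leg" is possible.

```bash
cat > poses.py <<'E'
from corners2 import *
def load(k,n0,thr):
    ds=[dict(np.load(f"{k}{i}.npz")) for i in (0,1)]
    return ds,[quad(d,proj(d,plane(ds[0],[n0],.03))[0],thr)[0] for d in ds]
def e(ds,Q,i,end,z): return plane(ds[i],[Q[i][end][0]],z)[0]
def unit(v): v=np.array([v[0],v[1],0.]); return v/np.linalg.norm(v)
def poses(v=False):
    P={}
    for k,n0,t in (("A",(275,155),100),("B",(275,160),100)):
        ds,Q=load(k,n0,t); far=[e(ds,Q,i,0,0.) for i in (0,1)]; tip=[e(ds,Q,i,1,.045) for i in (0,1)]
        if v: print(k,"far",np.round(np.array(far)*1e3,1).tolist(),"tip",np.round(np.array(tip)*1e3,1).tolist())
        P[k]=(tip,far)
    ds,Q=load("b3",(273,155),94); far=[e(ds,Q,i,0,.011) for i in (0,1)]; P["b3"]=([e(ds,Q,1,1,.046)],far)
    if v: print("b3 far",np.round(np.array(far)*1e3,1).tolist(),"corner",np.round(P["b3"][0][0]*1e3,1),"depth z hint")
    ds,Q=load("base",(272,160),120); far=[e(ds,Q,i,1,.024) for i in (0,1)]; cor=[e(ds,Q,1,0,.012)]
    if v: print("base far",np.round(np.array(far)*1e3,1).tolist(),"corner v1",np.round(cor[0]*1e3,1),"v0 @12",np.round(e(ds,Q,0,0,.012)*1e3,1),"@57",np.round(e(ds,Q,0,0,.057)*1e3,1))
    P["base"]=(cor,far)
    out={}
    for k,(c,f) in P.items():
        c=np.mean(c,0);f=np.mean(f,0); L=np.linalg.norm((f-c)[:2]); u=unit(f-c); tgt=.0829 if k=="b3" else .09
        o=(c+f)/2-u*tgt/2; out[k]=(np.array([o[0],o[1],{"b3":.046,"base":.012}.get(k,0.)]),u)
        if v: print(k,"L",round(L*1e3,1),"origin",np.round(out[k][0]*1e3,1),"deg",round(np.degrees(np.arctan2(u[1],u[0])),2))
    return out
if __name__=="__main__":
    P=poses(True)
    from bench import *
    d=dict(np.load("b30.npz"))
    for s in (.01,.075):                 # two-view/depth check of which b3 end is high
        o,u=P["b3"]; uv=proj(d,[o+u*s-np.array([0,0,s*.42])])[0].astype(int); dep=d["depth"][uv[1],uv[0]]; c,r=ray(d,uv); print("b3 height at",s,(c+r[0]*dep)[2])
    Z=np.array([0,0,1.])
    def ik(p,yd,zd):
        for s in (1,-1):
            j=inverse_kinematics(p,quat(s*np.array(yd),zd))
            if j is not None: return s
        return 0
    for k in "AB":
        o,u=P[k]; y=np.cross(Z,u)
        for a in (20,30,40,45,50,60):
            t=np.radians(a); dr=-np.sin(t)*u-np.cos(t)*Z; g=o+.023*u+.023*Z+.011*dr
            print(k,"pick a",a,ik(g,y,dr),ik(g+.06*Z,y,dr))
    o,u=P["base"];y=np.cross(Z,u)
    for b in (30,45,60,70,80):
        t=np.radians(90-b); dr=u*np.sin(t)-Z*np.cos(t); print("final b",b,ik(o+.04*u+.114*Z+.011*dr,y,dr),ik(o+.04*u+.17*Z+.011*dr,y,dr))
    for px in ((.42,-.03),(.45,-.1),(.5,0.),(.55,-.2)):
        for psi in range(0,360,30):
            f=np.array([np.cos(np.radians(psi)),np.sin(np.radians(psi)),0]); yy=np.cross(Z,f); r=[]
            for a in (30,45,60):
                t=np.radians(90-a); dr=-f*np.sin(t)-Z*np.cos(t); g=np.array([*px,.023])+.011*dr+f*.023; r.append(ik(g,yy,dr) and 1)
            for b in (45,60,75):
                t=np.radians(b); dr=f*np.sin(t)-Z*np.cos(t); g=np.array([*px,.06])+.011*dr; r.append(ik(g,yy,dr) and 1)
            if any(r[:3]) and any(r[3:]): print("stand",px,psi,"a30,45,60:",r[:3],"b45,60,75:",r[3:])
E
python3 poses.py
```

```text
A far [[680.3, -122.2, 0.0], [679.8, -122.3, 0.0]] tip [[594.3, -99.4, 45.0], [594.6, -99.3, 45.0]]
B far [[564.7, -282.5, 0.0], [564.4, -283.0, 0.0]] tip [[480.6, -257.1, 45.0], [479.8, -257.3, 45.0]]
b3 far [[513.3, 51.7, 11.0], [513.6, 52.0, 11.0]] corner [440.7  13.7  46. ] depth z hint
base far [[448.7, 260.0, 24.0], [449.1, 259.9, 24.0]] corner v1 [534.1 236.8  12. ] v0 @12 [534.8 237.5  12. ] @57 [534.8 238.   57. ]
A L 88.6 origin [593.8 -99.2   0. ] deg -14.98
B L 88.1 origin [ 479.3 -256.9    0. ] deg -16.86
b3 L 82.1 origin [440.3  13.6  46. ] deg 27.64
base L 88.3 origin [534.9 236.6  12. ] deg 164.79
b3 height at 0.01 0.042149425976353405
b3 height at 0.075 0.01448735358146519
A pick a 20 1 1
A pick a 30 1 1
A pick a 40 1 1
A pick a 45 1 1
A pick a 50 1 1
A pick a 60 1 0
B pick a 20 1 1
B pick a 30 1 1
B pick a 40 1 1
B pick a 45 1 1
B pick a 50 1 1
B pick a 60 1 1
final b 30 1 1
final b 45 1 1
final b 60 1 1
final b 70 1 1
final b 80 1 1
stand (0.42, -0.03) 60 a30,45,60: [1, 1, 1] b45,60,75: [1, 1, 1]
stand (0.42, -0.03) 90 a30,45,60: [1, 1, 1] b45,60,75: [1, 1, 1]
stan
[... 1737 characters left out ...]
, -0.2) 30 a30,45,60: [1, 1, 1] b45,60,75: [1, 1, 1]
stand (0.55, -0.2) 60 a30,45,60: [1, 1, 1] b45,60,75: [1, 1, 1]
stand (0.55, -0.2) 90 a30,45,60: [1, 1, 1] b45,60,75: [1, 1, 1]
stand (0.55, -0.2) 120 a30,45,60: [1, 1, 1] b45,60,75: [1, 1, 1]
stand (0.55, -0.2) 150 a30,45,60: [0, 1, 1] b45,60,75: [1, 1, 0]
stand (0.55, -0.2) 180 a30,45,60: [1, 1, 1] b45,60,75: [1, 1, 0]
stand (0.55, -0.2) 210 a30,45,60: [1, 1, 1] b45,60,75: [1, 1, 1]
stand (0.55, -0.2) 240 a30,45,60: [1, 1, 1] b45,60,75: [1, 1, 1]
stand (0.55, -0.2) 270 a30,45,60: [1, 1, 1] b45,60,75: [1, 1, 1]
stand (0.55, -0.2) 300 a30,45,60: [1, 1, 1] b45,60,75: [1, 1, 0]
stand (0.55, -0.2) 330 a30,45,60: [1, 1, 1] b45,60,75: [1, 1, 0]
```

The depth check confirms b3's corner end at 42 mm and its free end at 14 mm, and the flip is reachable. Now I'll refine yaw and lateral position from the long-leg side edges.

```bash
cat > sides.py <<'E'
from poses import *
def side(k,n0,thr,z,P,lo,hi):
    """long-leg side edges on plane z -> axis direction and a mid point (avg of two views)"""
    o,u=P[k]; w=np.array([-u[1],u[0],0]); R_=[]
    for i in (0,1):
        d=dict(np.load(f"{k}{i}.npz")); d0=dict(np.load(f"{k}0.npz"))
        c=quad(d,proj(d,plane(d0,[n0],.03))[0],thr)[2]; X=plane(d,c,z)-o; s=X@u; t=X@w
        k_=(s>lo)&(s<hi); L=[np.polyfit(s[k_&(g*t>.012)],t[k_&(g*t>.012)],1) for g in (1,-1)]
        f=[]
        for g,l in zip((1,-1),L):
            ok=k_&(g*t>.012)&(abs(t-np.polyval(l,s))<.0012); f.append(np.polyfit(s[ok],t[ok],1))
        R_.append((np.degrees(np.arctan(f[0][0])),np.degrees(np.arctan(f[1][0])),(np.polyval(f[0],.045)+np.polyval(f[1],.045))*500,(np.polyval(f[0],.045)-np.polyval(f[1],.045))*1000))
    return np.array(R_)
P=poses()
for k,n0,t,z,lo,hi in (("base",(272,160),120,.024,.025,.08),("A",(275,155),100,.012,.03,.08),("B",(275,160),100,.012,.03,.08)):
    print(k,"dyawL dyawR lateral@45mm width\n",np.round(side(k,n0,t,z,P,lo,hi),2))
E
python3 sides.py
```

```text
base dyawL dyawR lateral@45mm width
 [[-9.000e-02  5.300e-01 -6.600e-01  3.859e+01]
 [ 1.000e-02  9.800e-01 -7.000e-01  3.854e+01]]
A dyawL dyawR lateral@45mm width
 [[ 0.42  0.74 -0.18 39.06]
 [-0.1  -0.5   0.16 38.69]]
B dyawL dyawR lateral@45mm width
 [[-1.03 -0.66  0.14 38.94]
 [-0.43 -0.81  0.27 38.7 ]]
```

```bash
cat > act.py <<'E'
from poses import *; from bench import *
Z=np.array([0,0,1.]); P=poses()
def turn(k,dyaw,lat):
    o,u=P[k]; w=np.array([-u[1],u[0],0]); m=o+.045*u+lat*w; r=np.radians(dyaw); u2=u*np.cos(r)+w*np.sin(r); P[k]=(m-.045*u2,u2)
turn("base",.4,-.0007); turn("B",-.7,.0002); turn("A",.15,0)
OB,UB=P["base"]
def tool(o,x,z,g,d):
    """bracket pose (origin o, axes x,z), grasp point g=(x,z) and tool direction d=(dx,dz) in bracket plane -> TCP pose, camera toward bracket +x side"""
    D=d[0]*x+d[1]*z; p=o+g[0]*x+g[1]*z+.011*D; return p,D
def fz(): return np.array(state()["ft_force"])[2]
def down(p,top,stop,thr=4,step=.001):
    """descend from p+top, then step until the push-up force changes by thr"""
    move_l(p+Z*top,speed=.12); hold(.15); f0=fz(); h=top
    while h>stop:
        h-=step; move_l(p+Z*h,speed=.03)
        if abs(fz()-f0)>thr: break
    print("touch at",round(h*1e3,2),"df",round(fz()-f0,2)); return h
E
cat > s2.py <<'E'
from act import *
o,u=P["b3"]; t=np.radians(22.9); x=u*np.cos(t)-Z*np.sin(t); z=-u*np.sin(t)-Z*np.cos(t)
p,D=tool(o,x,z,(.035,.006),(0,1)); y=np.cross(-Z,u); q=quat(y,D)
move_to(p-.10*D+.0*Z,q); move_l(p,speed=.15); close(); s=state(); print("gap",s["finger_gap"],s["finger_force"],s["time"])
move_l(p+.08*Z,speed=.2)
o2=OB+.09*UB+.057*Z; p,D=tool(o2,-UB,-Z,(.035,.006),(0,1)); q=quat(np.cross(-Z,-UB),D)
move_to(p+.08*Z,q); down(p,.004,-.004,thr=3); hold(.2); s=state(); print(s["finger_gap"],s["ee_pos"]-p,s["time"])
im=get_image("wrist"); cv2.imwrite("pics/s2.png",im["frame"]); gripper_open(); move_l(p+.1*Z,speed=.25); print(state()["time"])
move_l(p+.14*Z,speed=.2); hold(.1); im=get_image("wrist"); np.savez("st2.npz",**im); im2=get_image("scene")
cv2.imwrite("pics/st2.png",np.hstack([im["frame"][20:420,100:500],cv2.resize(im2["frame"][230:370,310:450],(400,400))]))
E
python3 s2.py
```

```text
gap 0.04009116593192607 29.997342824935913 11.4333
touch at -1.0 df 5.69
0.03929689607353142 [ 8.17522662e-05  5.75885642e-05 -2.24335476e-04] 15.3833
16.8667
```

View pics/st2.png

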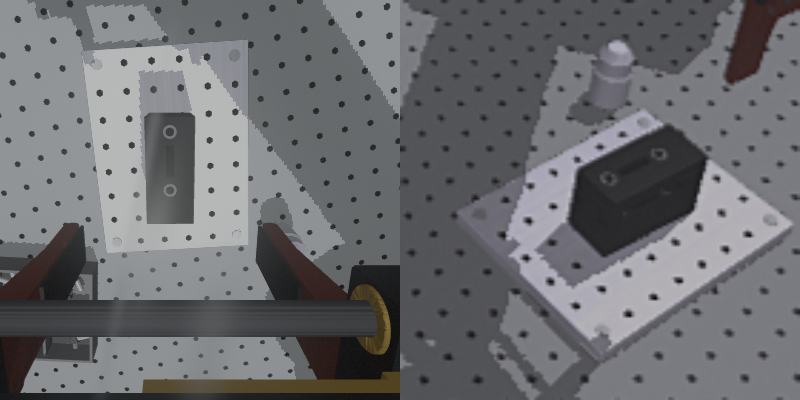

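The second bracket is closed over the first. In the wrist crop, its top plate spans (145-195, 113-223); in the scene crop, the box faces look flush. I'll check its top edge numerically, then fetch A as the third.

```bash
cat > topchk.py <<'E'
from act import *
def chk(f,z,thr,near,outw):
    """outline on plane z vs the base frame: s along UB (0..90), t lateral"""
    d=dict(np.load(f)); n=proj(d,[OB+.045*UB+Z*(z-.012)])[0]
    x,y=map(int,n); g=cv2.GaussianBlur(d["frame"],(3,3),0).max(2); m=np.zeros_like(g); sl=(slice(max(0,y-85),y+85),slice(x-48,x+48)); m[sl]=g[sl]<thr
    m=cv2.morphologyEx(m,cv2.MORPH_CLOSE,np.ones((7,7))); m=cv2.morphologyEx(m,cv2.MORPH_OPEN,np.ones((15,15)))
    c=max(cv2.findContours(m,cv2.RETR_EXTERNAL,cv2.CHAIN_APPROX_NONE)[0],key=cv2.contourArea)[:,0].astype(float)
    X=plane(d,c,z)-OB; s=X@UB*1e3; t=X@np.cross(Z,UB)*1e3
    k=(abs(t)<12); far=np.median(s[k&(s>45)]); nr=np.median(s[k&(s<45)])
    k=(s>25)&(s<75); a=[np.polyfit(s[k&(g*t>10)],t[k&(g*t>10)],1) for g in (1,-1)]
    print(f,"s ends",round(nr,1),round(far,1),"lateral",np.round([np.polyval(l,45) for l in a],1),"yaw",np.round(np.degrees(np.arctan([l[0] for l in a])),2))
if __name__=="__main__": chk("st2.npz",.069,110,0,0)
E
python3 topchk.py
cat > s3.py <<'E'
from act import *
o,u=P["A"]; p,D=tool(o,u,Z,(.018,.021),(0,-1)); q=quat(np.cross(-Z,u),D)
move_to(p+.10*Z,q); move_l(p,speed=.15); close(); s=state(); print("gap",s["finger_gap"],s["finger_force"],s["ft_force"],s["time"])
move_l(p+.16*Z,speed=.2)
o3=OB+.057*Z; p,D=tool(o3,UB,Z,(.018,.021),(0,-1)); q=quat(np.cross(-Z,UB),D)
move_to(p+.06*Z,q); print("gap",state()["finger_gap"]); down(p,.004,-.004,thr=3); hold(.2); s=state(); print(s["ee_pos"]-p,s["time"])
gripper_open(); move_l(p+.14*Z,speed=.25); hold(.1); im=get_image("wrist"); np.savez("st3.npz",**im); im2=get_image("scene"); print(state()["time"])
cv2.imwrite("pics/st3.png",np.hstack([im["frame"][20:420,100:500],cv2.resize(im2["frame"][230:370,310:450],(400,400))]))
E
python3 s3.py
```

```text
st2.npz s ends -2.1 88.7 lateral [ 19.2 -18.7] yaw [0.31 0.28]
gap 0.039907040831266324 29.997319132089615 [-0.87285051 -0.1349344  -0.31986307] 20.475
gap 0.03996028500758251
touch at -1.0 df 6.18
[ 7.79331185e-05  1.32353745e-06 -2.13541609e-05] 25.8167
27.6167
```

View pics/st3.png

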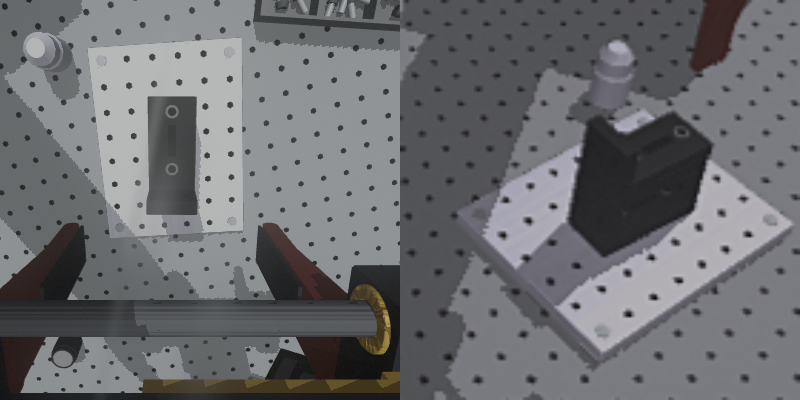

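The third bracket sits square on its long leg with its short leg up above the first's: the pile is at (147-197, 96-215) in the wrist crop and flush in the scene crop. Next I flip B: a 45° corner grip, stand it on its short leg, then regrip.

```bash
cat > s4a.py <<'E'
from act import *
import sys
go=len(sys.argv)>1
from topchk import chk
chk("st3.npz",.081,110,0,0)
c=np.sqrt(.5); o,u=P["B"]; psi=np.radians(75); F=np.array([np.cos(psi),np.sin(psi),0]); OS=np.array([.5,-.08,0.])
g=(.0225,.0225); p1,D1=tool(o,u,Z,g,(-c,-c)); y1=np.cross(Z,u)           # bracket y = z cross x
p2,D2=tool(OS,Z,F,g,(-c,-c)); y2=np.cross(F,Z)
g3=(.045,.006); d3=(-.5,np.sqrt(.75)); p3,D3=tool(OS,Z,F,g3,d3)
p4,D4=tool(OB+.09*UB+.114*Z,-UB,-Z,g3,d3); y4=np.cross(-Z,-UB)
def ik(p,y,D): 
    j=inverse_kinematics(p,quat(y,D)); return None if j is None else np.round(j,2).tolist()
if not go:
    for s in (1,-1):
        print("sign",s); 
        for n,p,y,D in (("pick hover",p1-.08*D1,y1,D1),("pick",p1,y1,D1),("lift",p1+.12*Z,y1,D1),("stand hover",p2+.08*Z,y2,D2),("stand",p2,y2,D2),("back",p2-.09*D2,y2,D2),("re hover",p3-.09*D3,y2,D3),("re",p3,y2,D3),("re lift",p3+.08*Z,y2,D3),("fin hover",p4+.06*Z,y4,D4),("fin",p4,y4,D4)): print(n,ik(p,s*y,D))
E
python3 s4a.py
```

```text
st3.npz s ends -10.0 90.5 lateral [ 19.2 -19.5] yaw [-0.87  0.11]
sign 1
pick hover [-0.46, 0.9, 0.64, -0.16, 2.38, -1.8]
pick [-0.47, 0.76, 0.95, -0.15, 2.21, -1.78]
lift [-0.47, 0.68, 0.85, -0.17, 2.39, -1.82]
stand hover [0.23, 0.15, 1.59, -0.69, 1.78, 0.48]
stand [0.23, 0.24, 1.64, -0.68, 1.67, 0.57]
back [0.32, 0.26, 1.5, -0.66, 1.83, 0.56]
re hover [-0.87, 0.24, 1.65, 0.85, 1.89, -0.6]
re [-0.75, 0.21, 1.77, 0.89, 1.74, -0.6]
re lift [-0.75, 0.1, 1.73, 0.92, 1.84, -0.48]
fin hover [0.26, 0.32, 1.16, 0.29, 2.11, 2.18]
fin [0.26, 0.34, 1.24, 0.28, 2.01, 2.15]
sign -1
pick hover [-0.46, 0.9, 0.64, -0.16, 2.38, 1.34]
pick [-0.47, 0.76, 0.95, -0.15, 2.21, 1.36]
lift [-0.47, 0.68, 0.85, -0.17, 2.39, 1.32]
stand hover None
stand [0.23, 0.24, 1.64, -0.68, 1.67, -2.57]
back [0.32, 0.26, 1.5, -0.66, 1.83, -2.58]
re hover [-0.87, 0.24, 1.65, 0.85, 1.89, 2.54]
re [-0.75, 0.21, 1.77, 0.89, 1.74, 2.54]
re lift None
fin hover [0.26, 0.32, 1.16, 0.29, 2.11, -0.96]
fin [0.26, 0.34, 1.24, 0.28, 2.01, -0.99]
```

```bash
cat > s4b.py <<'E'
import sys; sys.argv.append("x")
from s4a import *
q1=quat(y1,D1); q2=quat(y2,D2)
move_to(p1-.08*D1,q1); move_l(p1,speed=.15); close(); s=state(); print("gap",s["finger_gap"],s["finger_force"],s["time"])
move_l(p1+.12*Z,speed=.2); move_to(p2+.08*Z,q2); print("gap",state()["finger_gap"]); down(p2,.004,-.004,thr=3); hold(.2); print(state()["ee_pos"]-p2)
gripper_open(); move_l(p2-.09*D2,speed=.2); move_l(p2-.09*D2+.15*Z,speed=.3)
im=get_image("wrist"); im2=get_image("scene"); np.savez("st4.npz",**im); np.savez("st4s.npz",**im2); print(state()["time"])
x,y=map(int,proj(im2,[OS])[0]); cv2.imwrite("pics/st4.png",np.hstack([im["frame"][:400,80:480],cv2.resize(im2["frame"][y-90:y+50,x-70:x+70],(400,400))]))
E
python3 s4b.py
```

```text
st3.npz s ends -10.0 90.5 lateral [ 19.2 -19.5] yaw [-0.87  0.11]
gap 0.039876735339266715 29.998489022254944 31.0667
gap 0.03985495688478936
touch at -1.0 df 6.11
[ 2.21623004e-05 -1.49117842e-05 -2.15773472e-04]
38.4083
```

View pics/st4.png

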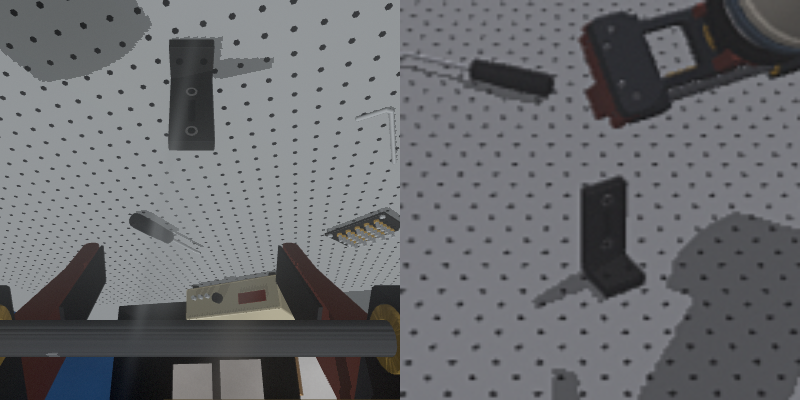

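B stands upright on its short leg, with the long leg at (190,95) in the wrist crop and the foot pointing as planned. Regrip and place as the fourth.

```bash
cat > s4c.py <<'E'
import sys; sys.argv.append("x")
from s4a import *
q3=quat(y2,D3); q4=quat(y4,D4)
move_to(p3-.09*D3+.13*Z,q3); move_l(p3-.09*D3,speed=.25); move_l(p3,speed=.15); close(); s=state(); print("gap",s["finger_gap"],s["finger_force"],s["time"])
move_l(p3+.14*Z,speed=.2); move_to(p4+.08*Z,q4); print("gap",state()["finger_gap"],state()["time"]); down(p4,.004,-.004,thr=3); hold(.2); print(state()["ee_pos"]-p4)
gripper_open(); hold(.2); move_l(p4-.1*D4,speed=.2); move_l(p4-.1*D4+.06*Z,speed=.2)
im=get_image("wrist"); im2=get_image("scene"); np.savez("st5.npz",**im); print(state()["time"])
cv2.imwrite("pics/st5.png",np.hstack([im["frame"][:400,80:480],cv2.resize(im2["frame"][220:360,310:450],(400,400))]))
E
python3 s4c.py
```

```text
st3.npz s ends -10.0 90.5 lateral [ 19.2 -19.5] yaw [-0.87  0.11]
gap 0.03947707372030578 30.000075101852417 42.0833
gap 0.03984106501941435 45.1417
touch at -1.0 df 7.53
[1.42327848e-04 4.56841974e-05 2.45033779e-04]
49.8167
```

View pics/st5.png

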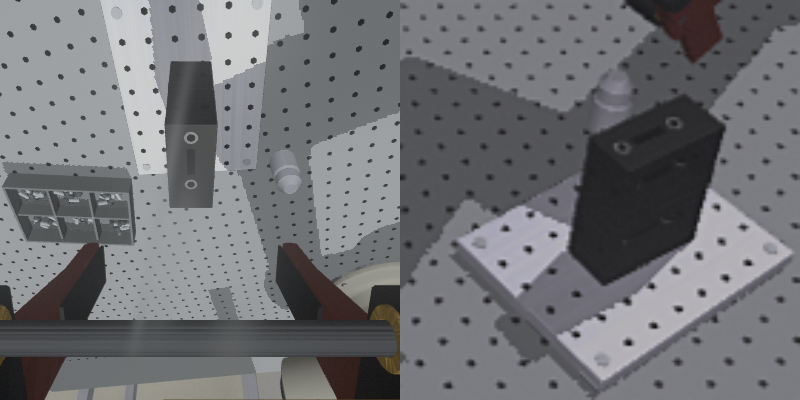

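```bash
python3 -c "
from bench import *
print(job_done())"
```

```text
the job is handed in; nothing more can be done
None
```

The job is handed in at about 50 s: the four brackets stand in one pile on the board, edges looking flush in the last pictures, though I did not measure the fourth bracket's position or check the bystanders afterwards.

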